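# Draw the guarded interlock bolt with the hooked rod

### The job

The measuring machine's interlock bolt sits deep in a tall, narrow guard cage where no gripper fits. Pick up the hooked rod, catch its hook behind the bolt's upright peg and pull the bolt fully out towards the cage's open front, then lay the rod flat on the desk again and let go of it. Leave the straight rod where it lies.

Things in the scene. Friction and masses are not known exactly. Their poses are not given: they have to be found in the camera images.
- hook_rod: Black square-edged handle 100 x 24 mm, 26 high, with a thin steel shank ending in a sideways hook; lies flat. 0.12 kg, balanced about 20 mm ahead of mid-handle. Origin: middle of the handle's underside; x along the rod to the hook end, y to the side the hook points, z up. Shank 8 mm round at y 0, z 13, to the bend at x 220; there the hook (8 mm round) turns off level to its tip at x 216, y 40.
- straight_rod: A bystander: the same handle, shank and length, but with a plain straight end and no hook. Origin and axes as for the hooked rod. It must not be shifted.
- bolt_peg (a point): Top centre of the bolt's upright steel peg, 12 mm thick, top 56 and foot 23 mm above the desk. Axes of the fixed cage: x to its closed back, -x out of its open front, towards the robot. The peg slides midway between two side grilles 70 mm apart inside, 120 high, open above and in front; home, it is 90 mm behind their front ends and 46 mm before the back plate. All else inside is under 36 mm high.
- bolt (a joint): How far the bolt is drawn towards the open front of the cage, in m: 0 home (locked), 0.050 fully drawn against its stop. It has a steady friction of about 3 N and stays where it is left.

How it is judged:
By the outcome, as a careful person would: the job done as asked, in the order asked, and still so for the second after the job is handed in, with the robot touching nothing.
It also fails if it takes over 58 s, if anything falls off the work surface, if the arm or the gripper's body presses on something with over 40 N, if the wrist force passes 120 N, or if a joint passes its speed limit or range.

### The arm

A 7-joint arm with a two-finger parallel gripper is mounted at the origin on a cart in front of the work surface, level with it; the furniture and walls round the work are solid. World frame = base frame: x ahead of the robot, y to its left, z up, the work surface at z = 0. Lengths are in m, angles in rad, forces in N, time in s.
With the tool pointing down it reaches from about 0.4 to 0.75 m from the base axis. Payload 19.5 kg.
Tool frame: the origin (TCP) lies on the centre line of the jaws, within the pads' length; the fingertips stand 25 mm ahead of it and the grasp point (between the pads) lies 6 mm ahead of it; x points along the fingers, y is the direction in which the jaws open and shut, and the axes are right-handed (so a half turn about x gives the same grasp; the last joint's range is limited). The gripper opens to 85 mm and grips with 20 to 120 N. Pads are 22 mm wide; open, the fingers measure 114 mm over their backs; the gripper's body (76 mm by 85 mm) begins 54 mm behind the grasp point. The pads swing forward as they close: fully open they stand 13 mm farther back than shut.
Start: joints at [-1.22, 0.707, -0.028, 1.485, 0.022, 0.951, -0.075], TCP at [0.22, 0.531, 0.256] pointing down, gripper open.
Joint ranges: [-2.71, 2.71], [-0.32, 2.16], [-1.57, 1.52], [0, 2.45], [-1.46, 4.6], [0, 2.02], [-2.83, 2.83]. Speed limits (rad/s): [1.89, 1.89, 2.57, 2.57, 3.01, 3.01, 3.01].

### API

Orientations are given as a unit quaternion [x, y, z, w].
In Python, from plant import arm, optics gives the robot as it stands. The module is installed in compiled form; this text tells all that it offers.
- The arm moves only by the tool jog_arm, never from a script. Its argument "deltas" is a list of rows, each a list of 5 numbers: the shift along the world's x, y, z in cm, then the turn about the world's z in rad, then the opening, from 0 (shut) to 1 (fully open). In form: [[tx, ty, tz, roll, fingers], ...]. A call has 1 to 5 rows; each row shifts and turns the pose as measured when the row begins; what a row does not reach is not made up. A row lasts 1/10 s, in which the tool goes at most 50 mm and 8.59 degrees, less where a joint would pass 70% of its speed; a pose out of reach is approached as far as the arm can. A call is refused whole if a number of a shift passes 5 or a number of a turn 0.15, either way. A call with a gripper value outside its range is refused whole. The fingers move at their own pace and stop on an object; "squeeze" is the grip in N (left out, the last holds). Time passes only in rows, so rows that do not move let the fingers close. It gives the time, the measured TCP pose, the force and the opening at its end, in the units of the state.
- arm.get_obs(): the state, without advancing time (a new reading comes with each control period).
- optics.get_image(name): name is "scene" or "top"; returns a dict with "image" (480x640x3 uint8, red, green, blue), "K" (3x3 intrinsics, pixels), "position" and "attitude" of the camera in the world. Camera axes: x right, y down, z forward; pixel columns grow to the right and rows downward; lengths in m; the calibration is good to about 2 mm. A picture is of the moment at which its call begins. There is no depth.
- arm.sign_off(): hands the job in, once; it reports no verdict.
Trained networks look in the newest picture that a camera, given by its name, has taken for a name from the list of things; names that differ only in an ending like _2 or _b are one class to them, and where a whole thing is asked for, a point or a joint stands for the part that bears it (a point fixed in the world has none). Each returns a list of dicts, best first, with "conf" (0 to 1); they miss things now and then, are a little off and sometimes report something else, mostly with a low value. They report only what shows in the picture. A call takes as long as a camera call.
- optics.spot_in(camera, target): "point" ([column, row] in pixels, amid what is visible of it).
The state is a dict: "clock": time; "qpos": joint angles; "joint_velocities": joint speeds; "tau": joint torques, N m; "position": TCP position; "tcp_rot": TCP orientation; "force": force on the tool from outside, world axes, zero at the start; "torque": the same for the moment, N m; "width": opening from 0.0 (shut) to 1.0 (fully open).
Only numpy, scipy, OpenCV 4.12 (cv2) and the standard library are available. Lean on these libraries where they do the work, as an engineer would, in place of code of your own. Each camera call takes 0.05 s, during which the arm holds its last target.

## Working session

There is one attempt and no reset: what is moved stays moved. The work goes in short steps, Python scripts to look and compute and a tool call to move; the robot and the scene stay as the last step left them, time stands still between calls to the robot, and variables do not carry over. Pictures are saved under pics/ and viewed, and the job is handed in when it is done.

Besides the shell and the picture viewer there is one more tool, called as name(argument=value, ...) on one line, values as JSON. jog_arm: Moves the arm, as the interface text tells. Its arguments: {"type":"object","properties":{"deltas":{"type":"array","items":{"type":"array","items":{"type":"number"}}},"squeeze":{"type":"number"}},"required":["deltas"]}

```bash
mkdir -p pics
cat > h.py <<'E'
from plant import arm, optics
import numpy as np, cv2
from scipy.spatial.transform import Rotation as R
def cap(name,fn=None):
    d=optics.get_image(name)
    if fn: cv2.imwrite('pics/'+fn,d['image'][:,:,::-1])
    return d
def rot(d):
    a=np.array(d['attitude'])
    return a if a.shape==(3,3) else R.from_quat(a).as_matrix()
def proj(d,p):
    c=rot(d).T@(np.array(p)-np.array(d['position'])); u=np.array(d['K'])@c; return u[:2]/u[2]
def ray(d,px,z):
    v=rot(d)@np.linalg.inv(d['K'])@np.array([px[0],px[1],1.]); o=np.array(d['position'])
    return o+v*(z-o[2])/v[2]
E
python3 - <<'E'
from h import *
o=arm.get_obs()
for k in o: print(k,np.round(o[k],3))
for n in ['scene','top']:
    d=cap(n,n+'0.png'); print(n,d['position'],d['attitude'],d['K'])
    for t in ['hook_rod','straight_rod','bolt_peg','bolt']:
        try:
            for s in optics.spot_in(n,t)[:3]: print(t,s)
        except Exception as e: print(t,e)
E
```

```text
clock 0.0
qpos [-1.22   0.707 -0.028  1.485  0.022  0.951 -0.076]
joint_velocities [ 0.001  0.001 -0.001  0.    -0.     0.     0.   ]
tau [ 0.0000e+00 -8.8321e+01  1.2350e+00 -2.3616e+01  1.7000e-02  7.0000e-03
  0.0000e+00]
position [0.22  0.531 0.256]
tcp_rot [ 0.138  0.694 -0.138  0.693]
force [ 0.16   0.126 -0.288]
torque [-0.031 -0.001 -0.003]
width 0.997
scene [-0.08902698 -0.56170996  0.71582413] [ 0.80045509 -0.38653313  0.20481752 -0.40977259] [[566.98554338   0.         315.75263033]
 [  0.         566.98554338 227.21497072]
 [  0.           0.           1.        ]]
hook_rod {'point': [221.7, 266.3], 'conf': 0.77}
straight_rod {'point': [333.1, 343.5], 'conf': 0.56}
bolt_peg {'point': [309.7, 196.6], 'conf': 0.56}
bolt {'point': [308.0, 193.0], 'conf': 0.5}
top [ 0.49492223 -0.01057412  0.89741044] [-0.70464553  0.70506313 -0.06398758  0.04760524] [[436.32499611   0.         318.74335462]
 [  0.         436.32499611 232.0216455 ]
 [  0.           0.           1.        ]]
hook_rod {'point': [248.2, 311.8], 'conf': 0.74}
straight_rod {'point': [402.2, 325.4], 'conf': 0.71}
bolt_peg {'point': [248.0, 176.4], 'conf': 0.63}
bolt {'point': [251.2, 177.2], 'conf': 0.71}
```

View pics/scene0.png

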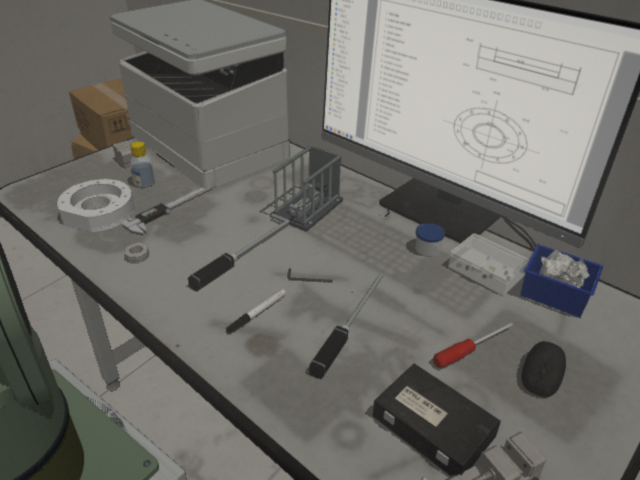

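View pics/top0.png

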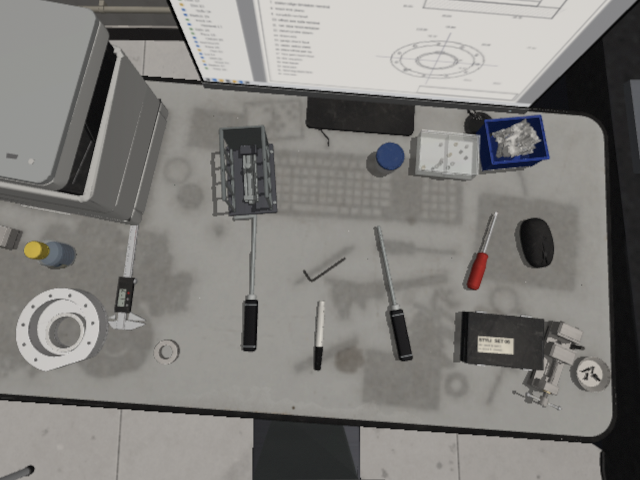

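Run:
```python
from h import *
a=cv2.imread('pics/top0.png'); cv2.imwrite('pics/t0z.png',cv2.resize(a[115:360,190:310],None,fx=4,fy=4,interpolation=cv2.INTER_CUBIC)[:, :][0:980][:600*2])
z=cv2.resize(a[115:240,195:300],None,fx=4.8,fy=4.8,interpolation=cv2.INTER_CUBIC);cv2.imwrite('pics/t0a.png',z)
z=cv2.resize(a[210:360,195:300],None,fx=4,fy=4,interpolation=cv2.INTER_CUBIC);cv2.imwrite('pics/t0b.png',z)
a=cv2.imread('pics/scene0.png')
z=cv2.resize(a[140:295,180:350],None,fx=4.5,fy=3.8709677,interpolation=cv2.INTER_CUBIC)
z=cv2.resize(a[140:290,180:350],None,fx=4,fy=4,interpolation=cv2.INTER_CUBIC);cv2.imwrite('pics/s0a.png',z)
```

```text
(no output)
```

View pics/t0a.png

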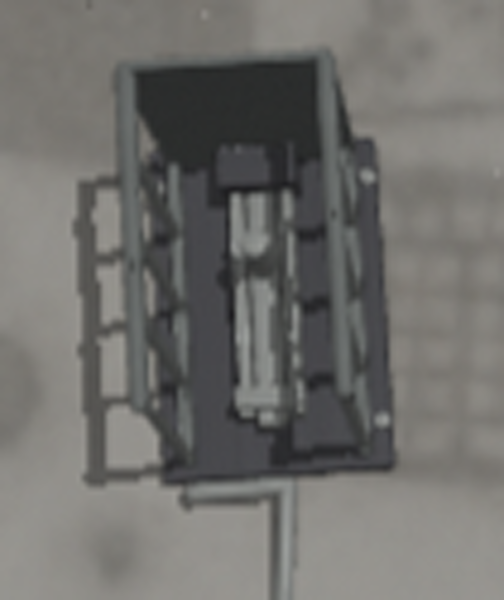

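View pics/t0b.png

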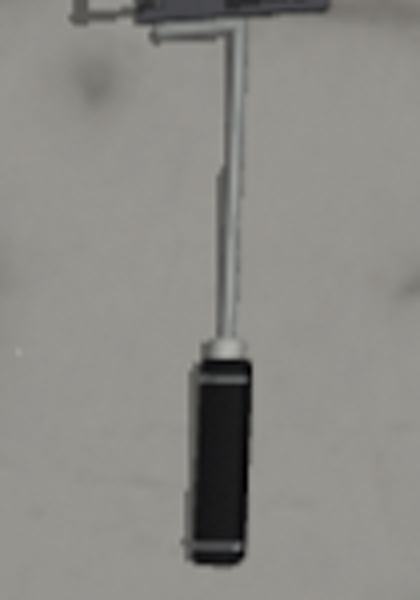

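View pics/s0a.png

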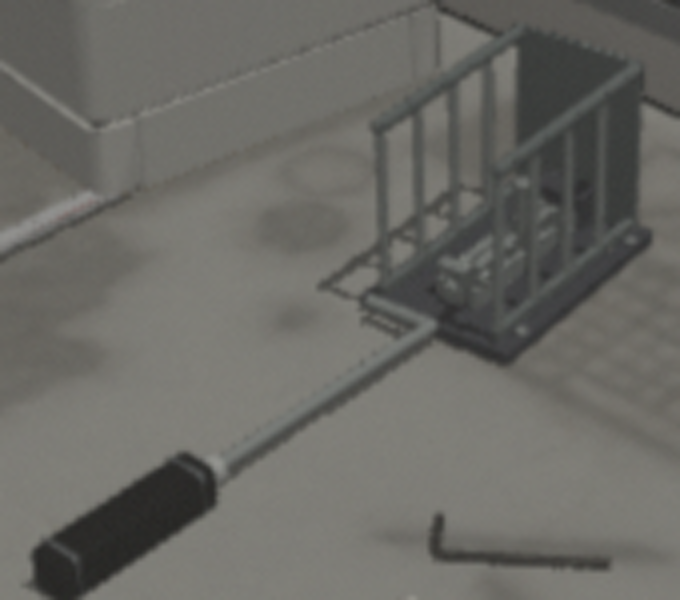

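Run:
```python
from h import *
d=cap('top');s=cap('scene')
f=lambda x,y:(195+x/4.8,115+y/4.8)
for n,p,z in [('FL',f(138,405),.12),('FR',f(343,390),.12),('BL',f(125,68),.12),('BR',f(325,58),.12),
  ('baseFL',f(165,480),.0),('baseFR',f(393,465),.0)]: print(n,ray(d,p,z).round(4))
g=lambda x,y:(195+x/4,210+y/4)
for n,p,z in [('hFL',g(200,362),.026),('hFR',g(250,362),.026),('hBL',g(192,562),.026),('hBR',g(243,562),.026),('bend',g(236,28),.013),('tip',g(155,35),.013)]: print(n,ray(d,p,z).round(4))
h=lambda x,y:(180+x/4,140+y/4)
for n,p,z in [('pegS',h(522,185),.056),('FLs',h(380,126),.12),('FRs',h(500,168),.12),('BLs',h(522,32),.12),('BRs',h(640,72),.12),
 ('bend',h(436,325),.013),('tip',h(370,298),.013)]: print(n,ray(s,p,z).round(4))
```

```text
FL [0.6786 0.1437 0.12  ]
FR [0.6847 0.0664 0.12  ]
BL [0.8128 0.153  0.12  ]
BR [0.8174 0.0756 0.12  ]
baseFL [0.6736 0.1548 0.    ]
baseFR [0.6805 0.056  0.    ]
hFL [0.4973 0.1143 0.026 ]
hFR [0.4972 0.0898 0.026 ]
hBL [0.4019 0.1159 0.026 ]
hBR [0.4017 0.0913 0.026 ]
bend [0.667  0.1018 0.013 ]
tip [0.6632 0.1432 0.013 ]
pegS [0.7606 0.1105 0.056 ]
FLs [0.6775 0.14   0.12  ]
FRs [0.6841 0.0644 0.12  ]
BLs [0.8073 0.1483 0.12  ]
BRs [0.8116 0.0691 0.12  ]
bend [0.6728 0.0999 0.013 ]
tip [0.6698 0.1449 0.013 ]
```

```bash
cat >> h.py <<'E'
def T(p,yaw,z=0):
    c,s=np.cos(yaw),np.sin(yaw)
    return lambda q:np.array([p[0]+c*q[0]-s*q[1],p[1]+s*q[0]+c*q[1],z+q[2]])
def line(im,d,a,b,col,off,f):
    a=(proj(d,a)+.5-off)*f; b=(proj(d,b)+.5-off)*f
    cv2.line(im,tuple(np.int32(a*16)),tuple(np.int32(b*16)),col,1,cv2.LINE_AA,4)
def overlay(d,fn,box,f,rod=None,cage=None,bolt=0,dx=.0):
    x0,y0,x1,y1=box; im=cv2.resize(d['image'][y0:y1,x0:x1,::-1],None,fx=f,fy=f,interpolation=cv2.INTER_CUBIC); off=np.array([x0,y0])
    L=lambda a,b,c:line(im,d,a,b,c,off,f)
    if rod:
        t=T(rod[0],rod[1],rod[2])
        for z in (0,.026):
            P=[t((x,y,z)) for x,y in [(-.05,-.012),(.05,-.012),(.05,.012),(-.05,.012)]]
            for i in range(4): L(P[i],P[(i+1)%4],(0,255,255) if z else (0,160,0))
        L(t((.05,0,.013)),t((.22,0,.013)),(0,255,0)); L(t((.22,0,.013)),t((.216,.04,.013)),(0,255,0))
    if cage: # origin peg home
        t=T(cage[0],cage[1])
        for y in (-.035,.035):
            L(t((-.09,y,.12)),t((.046,y,.12)),(255,0,255)); L(t((-.09,y,.12)),t((-.09,y,.01)),(255,0,255))
        L(t((.046,-.035,.12)),t((.046,.035,.12)),(255,0,255))
        for z in (.023,.056):
            P=[t((-bolt+.006*np.cos(a),.006*np.sin(a),z)) for a in np.linspace(0,6.2832,13)]
            for i in range(12): L(P[i],P[i+1],(0,0,255))
    cv2.imwrite('pics/'+fn,im)
E
python3 - <<'E'
from h import *
d=cap('top');s=cap('scene')
rod=((.449,.103),-.01,0);cage=((.770,.1095),.07)
overlay(d,'ov1t.png',(195,115,300,240),4.8,rod,cage)
overlay(s,'ov1s.png',(180,140,350,290),4,rod,cage)
overlay(d,'ov1r.png',(195,210,300,360),4,rod,cage)
o=arm.get_obs();print(R.from_quat(o['tcp_rot']).as_matrix().round(3), R.from_matrix(rot(d)).as_quat())
E
```

```text
[[ 0.     0.383  0.924]
 [-0.     0.924 -0.383]
 [-1.    -0.     0.   ]] [-0.70464553  0.70506313 -0.06398758  0.04760524]
```

View pics/ov1t.png

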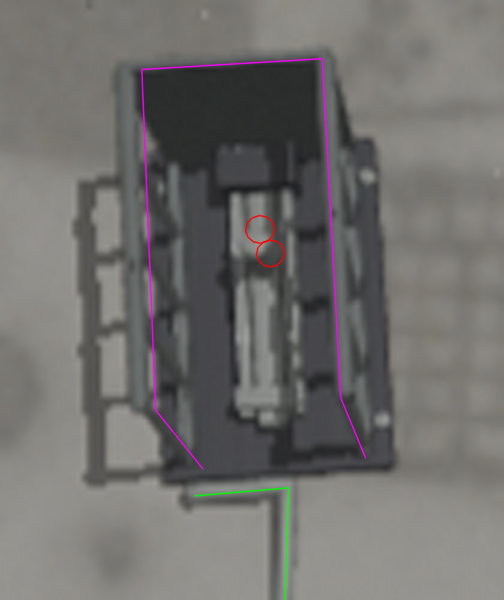

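View pics/ov1s.png

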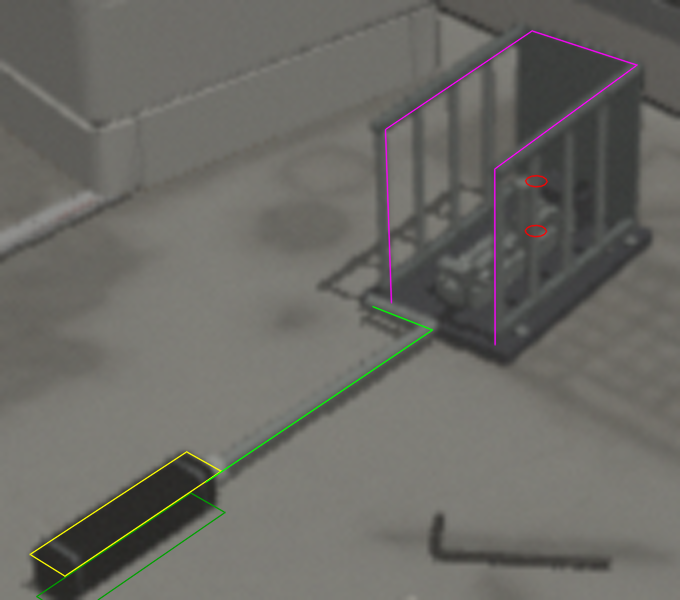

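View pics/ov1r.png

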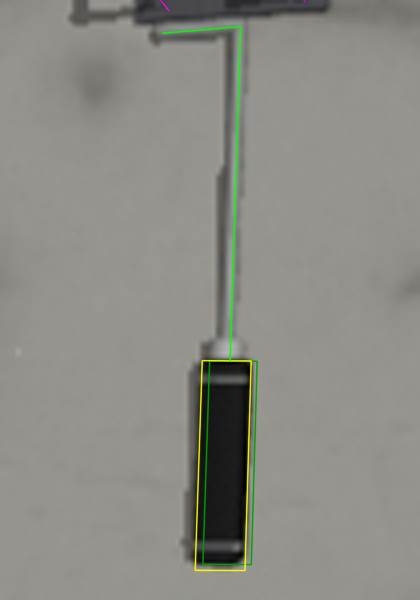

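Run:
```python
from h import *
d=cap('top');s=cap('scene')
print(optics.spot_in('top','bolt_peg'),optics.spot_in('scene','bolt_peg'))
def z(d,b,f,fn):
    x0,y0,x1,y1=b; a=d['image'][y0:y1,x0:x1,::-1].astype(float)*1.6
    cv2.imwrite('pics/'+fn,cv2.resize(np.clip(a,0,255).astype(np.uint8),None,fx=f,fy=f,interpolation=cv2.INTER_CUBIC))
z(s,(285,170,335,225),10,'pz_s.png'); z(d,(225,135,280,215),7,'pz_t.png')
```

```text
[{'point': [250.9, 174.2], 'conf': 0.73}] [{'point': [309.6, 198.5], 'conf': 0.46}]
```

View pics/pz_s.png

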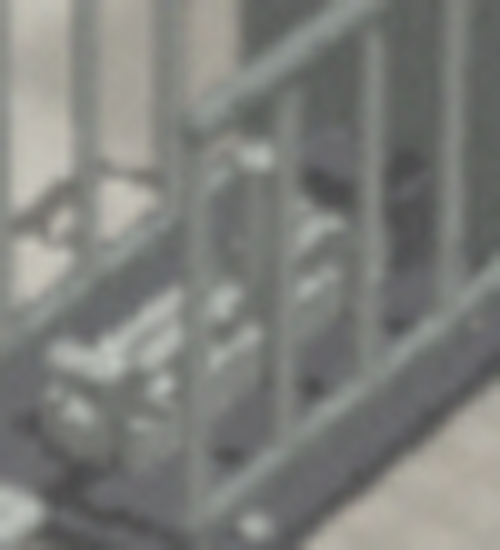

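View pics/pz_t.png

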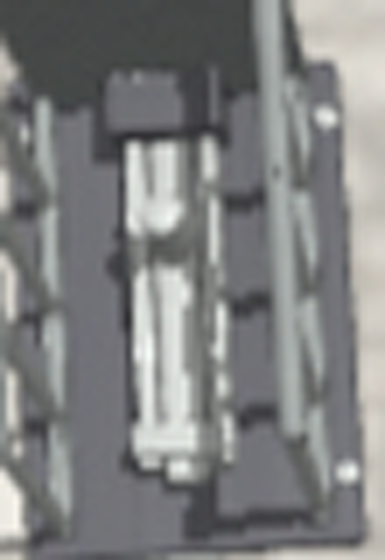

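Run:
```python
from h import *
d=cap('top');s=cap('scene')
for dd,p in [(s,(310.2,185.6)),(d,(247.6,165.0))]: print(ray(dd,np.array(p)-.0,.056).round(4))
cage=((.764,.1115),.07)
overlay(d,'ov2t.png',(225,125,280,215),6.5,None,cage)
overlay(s,'ov2s.png',(265,145,345,235),6.5,None,cage)
```

```text
[0.7623 0.1128 0.056 ]
[0.7642 0.1113 0.056 ]
```

View pics/ov2t.png

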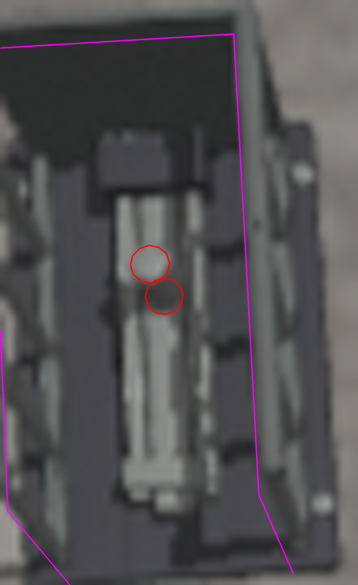

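View pics/ov2s.png

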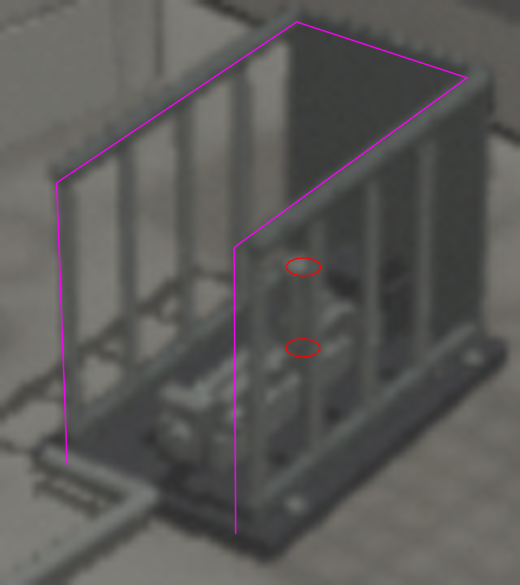

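jog_arm(deltas=[[2.4, -4, 0, 0.08, 1], [2.4, -4, 0, 0.08, 1], [2.4, -4, 0, 0.08, 1], [2.4, -4, 0, 0.08, 1], [2.4, -4, 0, 0.06, 1]], squeeze=80)

```text
clock: 1.5
position: [0.3385, 0.3286, 0.2555]
tcp_rot: [-0.003, 0.708, 0.004, 0.707]
force: [1.8, 1.3, -0.4]
width: 0.999
```

jog_arm(deltas=[[2.4, -4, 0, 0, 1], [2.4, -4, 0, 0, 1], [2.4, -4, 0, 0, 1], [2.4, -4, 0, 0, 1], [2.4, -4, 0, 0, 1]])

```text
clock: 2.0
position: [0.4623, 0.1195, 0.2563]
tcp_rot: [-0.004, 0.707, 0.006, 0.707]
force: [1.1, 1.5, -0.5]
width: 1.006
```

jog_arm(deltas=[[0.6, -1.5, -4, -0.02, 1], [0, 0, -4.5, 0, 1], [0, 0, -4.5, 0, 1], [0, 0, -3.5, 0, 1], [0, 0, 0, 0, 1]])

```text
clock: 2.5
position: [0.4721, 0.0963, 0.0872]
tcp_rot: [0.007, 0.704, -0.006, 0.71]
force: [-1.0, -0.3, 1.0]
width: 0.999
```

Run:
```python
from h import *
o=arm.get_obs();print(o['position'],R.from_quat(o['tcp_rot']).as_matrix()[:,1])
d=cap('top');s=cap('scene')
rod=((.450,.1045),-.01,0)
overlay(s,'g1s.png',(150,150,350,300),4,rod)
overlay(d,'g1t.png',(195,210,300,360),4,rod)
```

```text
[0.47205145 0.09626634 0.08716084] [0.01820506 0.99983194 0.00215923]
```

View pics/g1s.png

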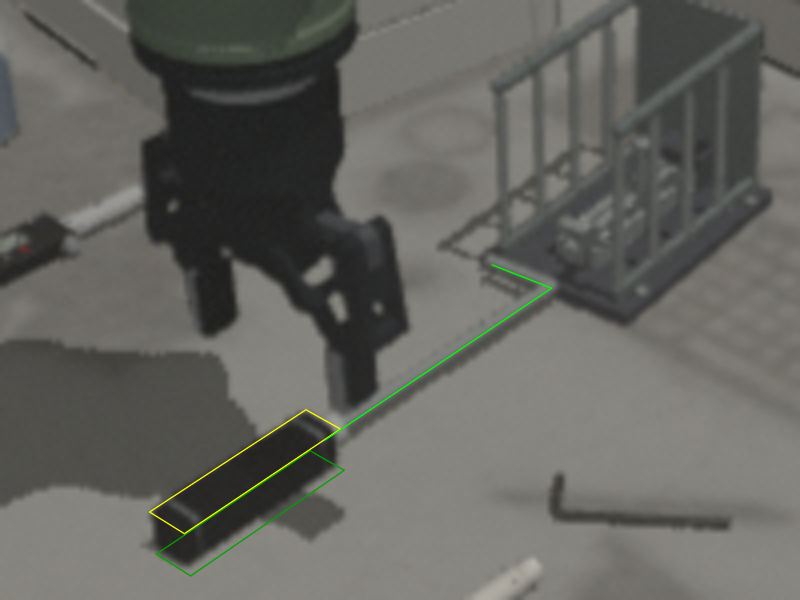

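View pics/g1t.png

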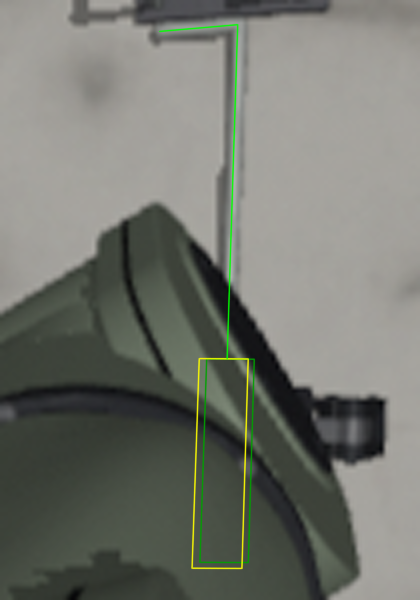

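jog_arm(deltas=[[-0.4, 0.8, -2, 0.01, 1], [0, 0, -1.5, 0, 1], [0, 0, 0, 0, 1]])

```text
clock: 2.9
position: [0.4724, 0.1057, 0.0613]
tcp_rot: [0.005, 0.7, -0.001, 0.714]
force: [0.3, -1.0, 0.9]
width: 1.0
```

jog_arm(deltas=[[-0.3, -0.1, -1.5, 0, 1], [0, 0, -1.2, 0, 1], [0, 0, 0, 0, 1]])

```text
clock: 3.2
position: [0.4721, 0.1053, 0.0388]
tcp_rot: [0.006, 0.697, -0.0, 0.717]
force: [-0.7, -0.7, 0.4]
width: 0.999
```

jog_arm(deltas=[[-0.3, -0.1, -0.5, 0, 1], [0, 0, -0.3, 0, 1], [0, 0, 0, 0, 1]])

```text
clock: 3.5
position: [0.47, 0.1044, 0.0324]
tcp_rot: [0.006, 0.697, -0.0, 0.718]
force: [0.4, -0.4, -0.3]
width: 1.003
```

jog_arm(deltas=[[0, 0, 0, 0, 0.15], [0, 0, 0, 0, 0], [0, 0, 0, 0, 0], [0, 0, 0, 0, 0], [0, 0, 0, 0, 0]])

```text
clock: 4.0
position: [0.4702, 0.1044, 0.0333]
tcp_rot: [0.007, 0.696, -0.0, 0.718]
force: [-1.5, 0.9, 3.9]
width: 0.261
```

jog_arm(deltas=[[0, 0, 0, 0, 0], [0, 0, 0, 0, 0], [0, 0, 1, 0, 0], [0, 0, 2, 0, 0], [0, 0, 2, 0, 0]])

```text
clock: 4.5
position: [0.469, 0.1042, 0.0839]
tcp_rot: [0.006, 0.698, -0.001, 0.716]
force: [0.3, -0.3, -1.4]
width: 0.262
```

jog_arm(deltas=[[0, 0, 1.5, 0, 0], [0, 0, 0, 0, 0], [0, 0, 0, 0, 0]])

```text
clock: 4.8
position: [0.4696, 0.1041, 0.1027]
tcp_rot: [0.006, 0.696, -0.001, 0.718]
force: [0.0, 0.1, -2.0]
width: 0.258
```

```bash
cat >> h.py <<'E'
def rodpose(g=(.018,0),z0=.0333,y0=-.012):
    o=arm.get_obs(); M=R.from_quat(o['tcp_rot']).as_matrix(); yaw=np.arctan2(-M[0,1],M[1,1])
    p=o['position']; r=yaw+y0
    t=T((0,0),r)((g[0],g[1],0))
    return ((p[0]-t[0],p[1]-t[1]),r,p[2]-z0),M,o
E
python3 - <<'E'
from h import *
rod,M,o=rodpose(); print(rod,M.round(3),o['force'],o['width'])
d=cap('top');s=cap('scene')
overlay(s,'l1s.png',(150,130,350,280),4,rod,((.7635,.112),.07))
overlay(d,'l1t.png',(195,115,300,240),4.8,rod,((.7635,.112),.07))
E
```

```text
((np.float64(0.45164002027376826), np.float64(0.10452135634710315)), np.float64(-0.02139444347788023), np.float64(0.06943271920016078)) [[ 0.03   0.009  1.   ]
 [ 0.008  1.    -0.01 ]
 [-1.     0.008  0.03 ]] [ 0.00319543  0.123156   -2.01563678] 0.2576615061178165
```

View pics/l1s.png

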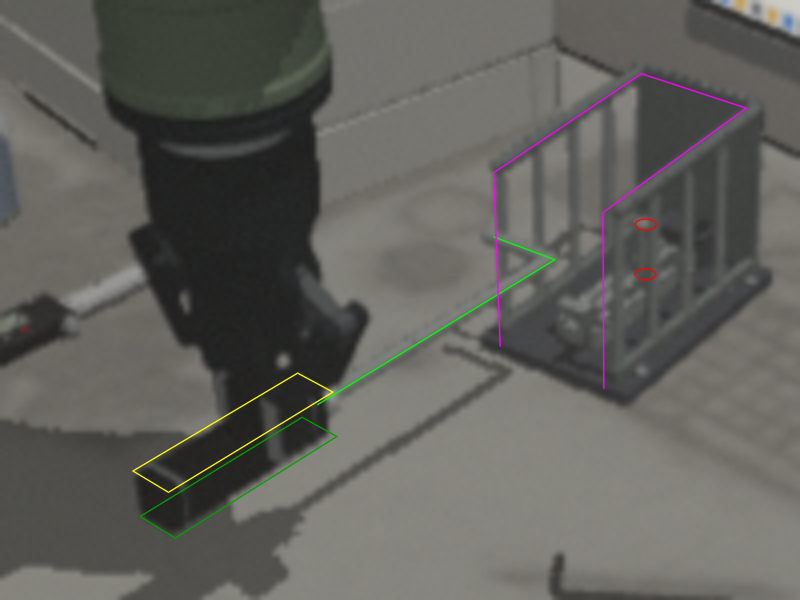

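View pics/l1t.png

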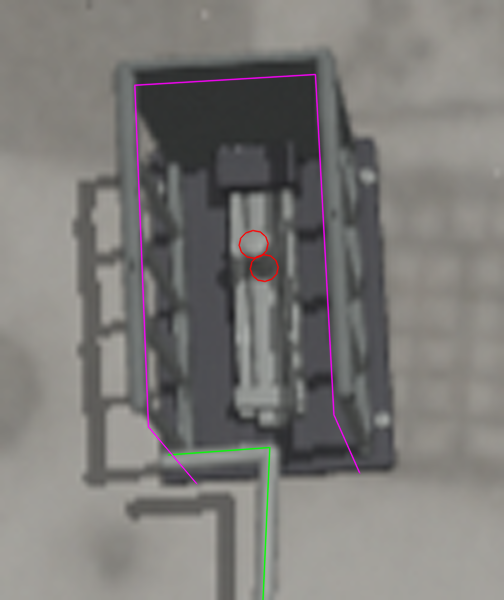

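jog_arm(deltas=[[-0.5, -1.5, 0, 0.04, 0], [-0.5, -1.5, 0, 0.04, 0], [0, 0, 0, 0, 0]])

```text
clock: 5.2
position: [0.4584, 0.0737, 0.1004]
tcp_rot: [-0.023, 0.697, 0.029, 0.716]
force: [0.1, -0.1, -1.6]
width: 0.257
```

```bash
sed -i 's/y0=-.012/y0=-.003/' h.py
python3 - <<'E'
from h import *
rod,M,o=rodpose(); print(rod,o['position'],M[:,0].round(3))
d=cap('top')
overlay(d,'l2t.png',(195,115,300,240),4.8,rod,((.7635,.112),.07))
E
```

```text
((np.float64(0.4404097740831358), np.float64(0.07240152497044462)), np.float64(0.07162331347497655), np.float64(0.06710570427944071)) [0.45836362 0.07368964 0.1004057 ] [ 0.026  0.01  -1.   ]
```

View pics/l2t.png

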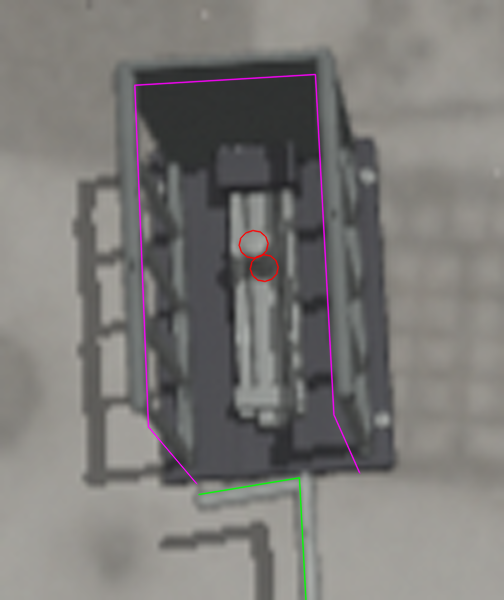

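jog_arm(deltas=[[3, 0.2, 0, 0, 0], [3, 0.2, 0, 0, 0], [2, 0.15, 0, 0, 0], [0, 0, 0, 0, 0]])

```text
clock: 5.65
position: [0.5413, 0.0841, 0.0991]
tcp_rot: [-0.021, 0.698, 0.03, 0.715]
force: [0.3, -0.3, -2.2]
width: 0.26
```

Run:
```python
from h import *
rod,M,o=rodpose(); print(rod,o['position'],M[:,0].round(3),o['force'])
d=cap('top');s=cap('scene')
overlay(d,'l3t.png',(195,115,300,240),4.8,rod,((.7635,.112),.07))
overlay(s,'l3s.png',(180,130,350,280),4,rod,((.7635,.112),.07))
```

```text
((np.float64(0.5233062020024136), np.float64(0.08282305113296055)), np.float64(0.069277059896865), np.float64(0.06584864978603444)) [0.54126303 0.08406904 0.09914865] [ 0.023  0.012 -1.   ] [ 0.26844351 -0.25965581 -2.16389156]
```

View pics/l3t.png

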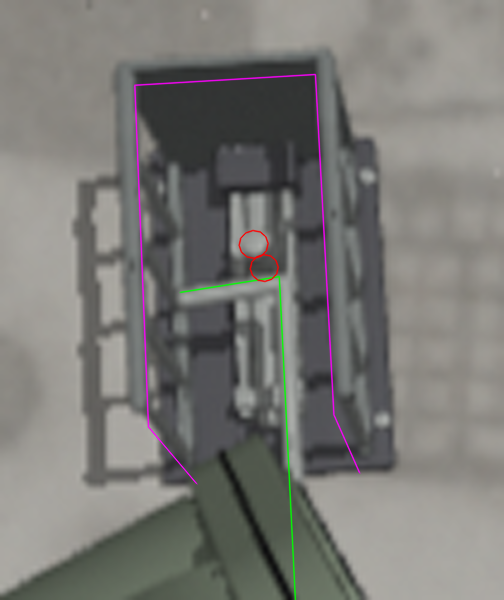

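View pics/l3s.png

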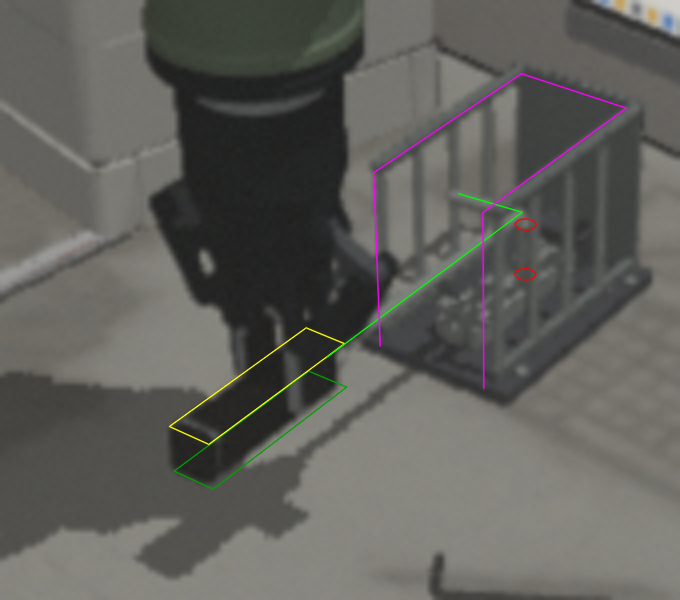

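Run:
```python
from h import *
d=cap('top');s=cap('scene')
rod,M,o=rodpose()
overlay(d,'l4t.png',(225,160,275,215),10)
overlay(s,'l4s.png',(280,170,330,220),10)
t=T(rod[0],rod[1],rod[2])
for q in [(.22,0,.013),(.216,.04,.013)]: print(t(q),(proj(d,t(q))-[225,160])*10,(proj(s,t(q))-[280,170])*10)
```

```text
[0.74014645 0.09778069 0.07913317] [276.80672103 133.02937114] [292.93925576 128.68748772]
[0.73332941 0.13739796 0.07913317] [ 70.07646027 166.27589963] [132.96538943  82.32110399]
```

View pics/l4t.png

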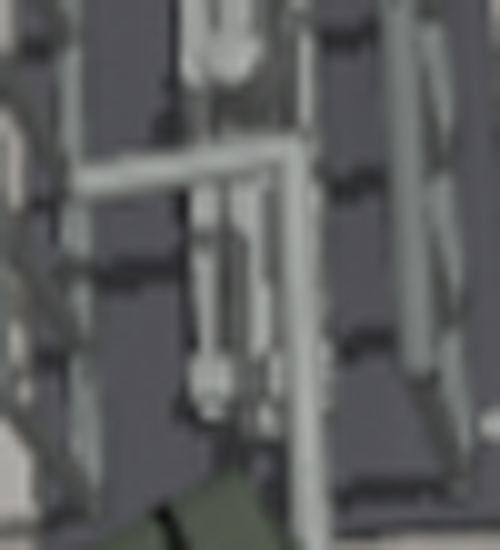

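View pics/l4s.png

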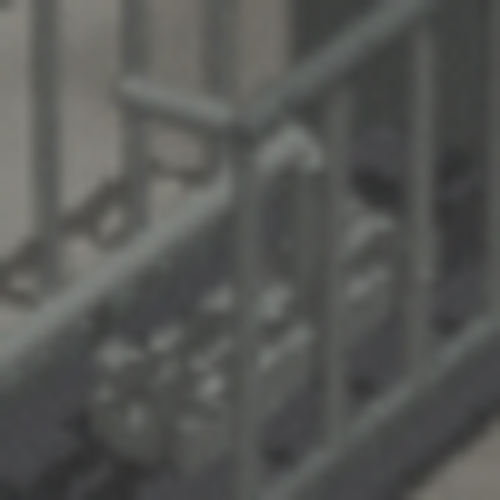

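jog_arm(deltas=[[2, 0, 0, 0, 0], [1.6, 0, 0, 0, 0], [0.8, 0, 0, 0, 0], [0, 0, 0, 0, 0]])

```text
clock: 6.25
position: [0.5816, 0.0846, 0.0995]
tcp_rot: [-0.023, 0.7, 0.03, 0.713]
force: [-0.9, -1.0, -1.7]
width: 0.261
```

```bash
sed -i 's/g=(.018,0)/g=(.020,.002)/' h.py
python3 - <<'E'
from h import *
rod,M,o=rodpose(); print(rod,o['position'],M[:,0].round(3),o['force'])
d=cap('top');s=cap('scene')
overlay(d,'l5t.png',(195,115,300,240),4.8,rod,((.7635,.112),.07))
overlay(s,'l5s.png',(270,150,350,220),9)
E
```

```text
((np.float64(0.5617798882039184), np.float64(0.08114192289347172)), np.float64(0.07197672997746134), np.float64(0.06616284051299631)) [0.58158427 0.08457504 0.09946284] [ 0.019  0.011 -1.   ] [-0.85947166 -1.02928674 -1.67415169]
```

View pics/l5t.png

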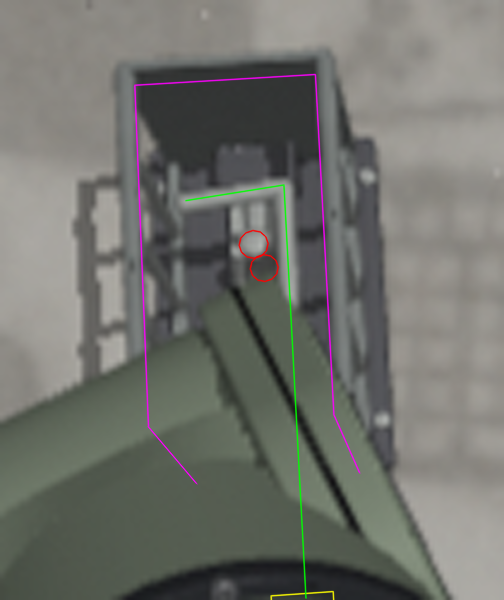

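View pics/l5s.png

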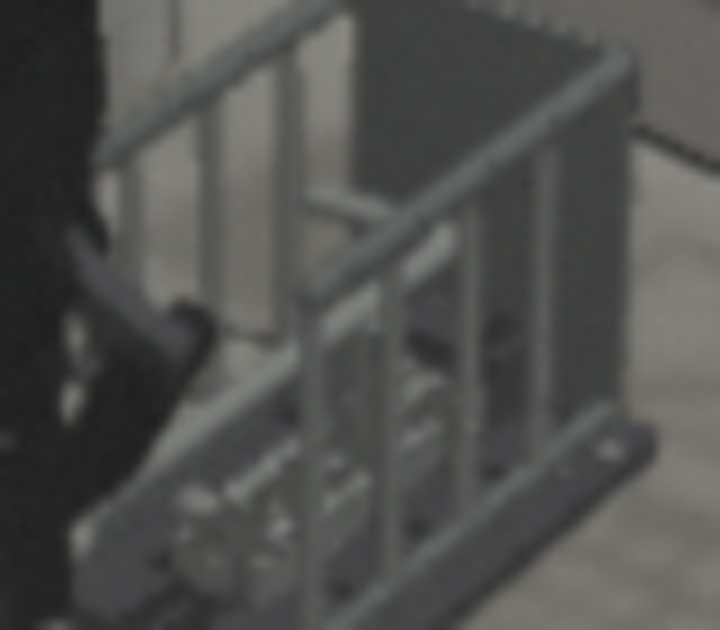

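jog_arm(deltas=[[0.5, 0, 0, 0, 0], [0, 0, -0.8, 0, 0], [0, 0, -0.8, 0, 0], [0, 0, 0, 0, 0]])

```text
clock: 6.75
position: [0.5847, 0.0848, 0.0821]
tcp_rot: [-0.023, 0.7, 0.03, 0.713]
force: [-0.8, -0.2, -1.4]
width: 0.258
```

Run:
```python
from h import *
rod,M,o=rodpose(); print(rod,o['position'],M[:,0].round(3),o['force'])
```

```text
((np.float64(0.5649204510855386), np.float64(0.08135998715347793)), np.float64(0.07299212357256614), np.float64(0.04878988442046003)) [0.58472134 0.08481321 0.08208988] [ 0.017  0.01  -1.   ] [-0.75409724 -0.15539215 -1.38968139]
```

jog_arm(deltas=[[0, 0, -0.8, 0, 0], [0, 0, -0.6, 0, 0], [0, 0, 0, 0, 0]])

```text
clock: 7.05
position: [0.5843, 0.0848, 0.0664]
tcp_rot: [-0.024, 0.701, 0.03, 0.712]
force: [0.2, -0.1, -2.2]
width: 0.26
```

Run:
```python
from h import *
rod,M,o=rodpose(); print(rod,o['position'],M[:,0].round(3),o['force'])
d=cap('top');s=cap('scene')
overlay(d,'l6t.png',(215,135,285,205),8,rod,((.7635,.112),.07))
overlay(s,'l6s.png',(270,150,350,220),9)
t=T(rod[0],rod[1],rod[2])
for q in [(.22,0,.013),(.216,.04,.013)]: print(t(q),(proj(s,t(q))-[269.5,149.5])*9)
```

```text
((np.float64(0.5644926446128299), np.float64(0.08136782873526496)), np.float64(0.07311768692536448), np.float64(0.03306793136703303)) [0.5842931  0.08482354 0.06636793] [ 0.016  0.01  -1.   ] [ 0.16686297 -0.08443381 -2.20057868]
[0.78390482 0.09743939 0.04606793] [467.62732661 344.23997656]
[0.77699341 0.1370403  0.04606793] [327.42327477 303.68278626]
```

View pics/l6t.png

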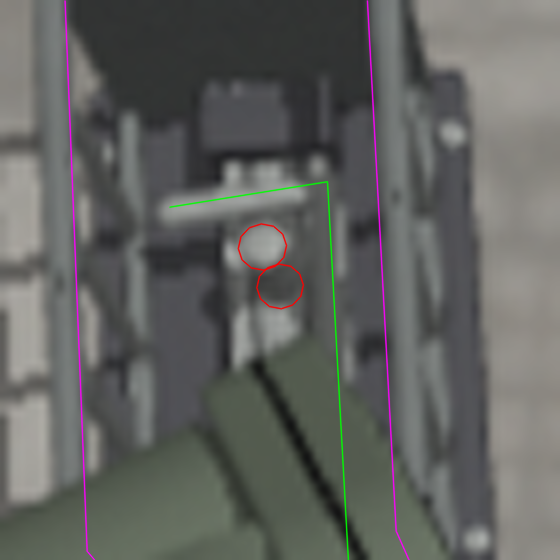

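View pics/l6s.png

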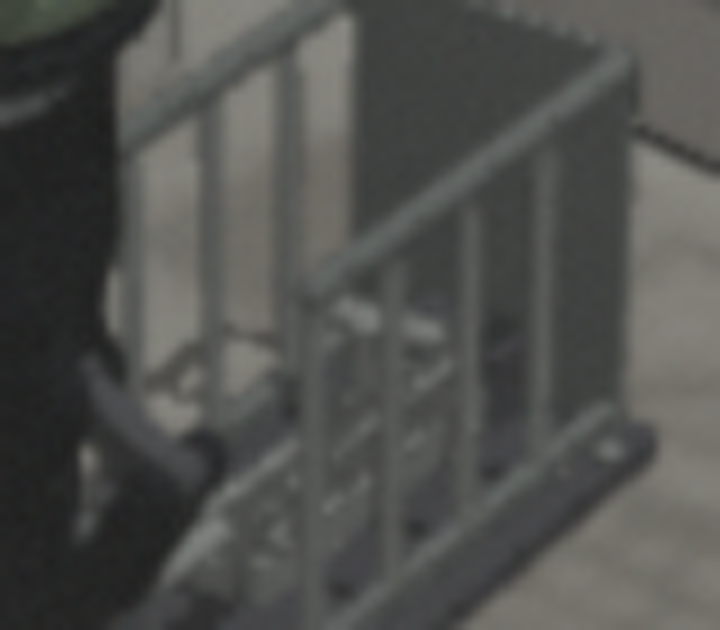

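jog_arm(deltas=[[-0.8, -0.06, 0, 0, 0], [-0.8, -0.06, 0, 0, 0], [-0.8, -0.06, 0, 0, 0], [-0.8, -0.06, 0, 0, 0]])

```text
clock: 7.55
position: [0.5534, 0.0826, 0.0682]
tcp_rot: [-0.023, 0.699, 0.03, 0.714]
force: [3.4, 0.4, -3.9]
width: 0.259
```

Run:
```python
from h import *
rod,M,o=rodpose(); print(rod,o['position'],M[:,0].round(3),o['force'])
d=cap('top');s=cap('scene')
overlay(d,'l7t.png',(215,135,285,205),8,rod,((.7635,.112),.07),.02)
overlay(s,'l7s.png',(270,150,350,220),9)
```

```text
((np.float64(0.5335511416490394), np.float64(0.07919567789142713)), np.float64(0.07238788268436687), np.float64(0.03494776104039766)) [0.55335412 0.08263693 0.06824776] [ 0.022  0.012 -1.   ] [ 3.44383927  0.44715871 -3.85076604]
```

View pics/l7t.png

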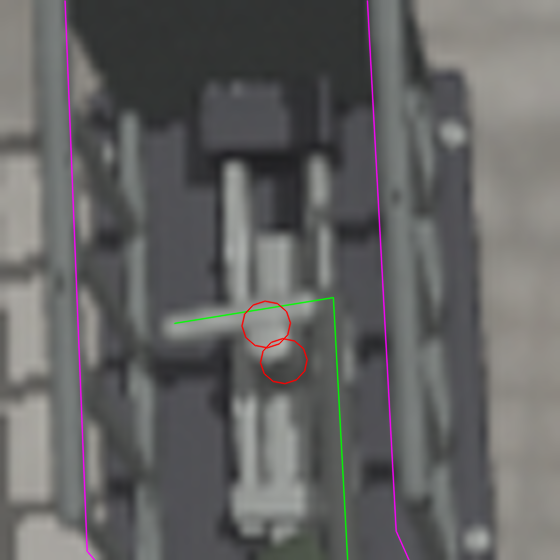

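View pics/l7s.png

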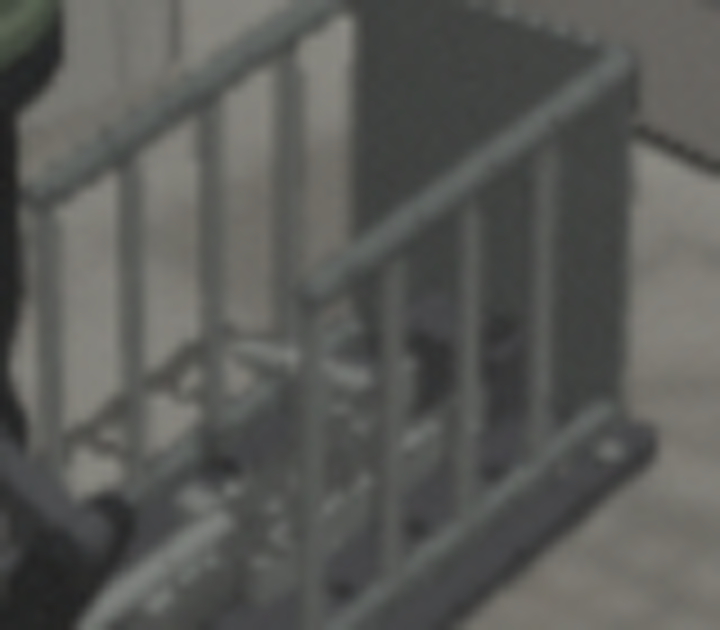

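jog_arm(deltas=[[-0.7, -0.05, -0.05, 0, 0], [-0.7, -0.05, -0.05, 0, 0], [-0.5, -0.04, -0.05, 0, 0]])

```text
clock: 7.95
position: [0.5341, 0.0813, 0.0673]
tcp_rot: [-0.023, 0.698, 0.031, 0.715]
force: [3.1, -0.2, -1.8]
width: 0.261
```

jog_arm(deltas=[[-0.3, -0.02, -0.03, 0, 0], [-0.3, -0.02, 0, 0, 0]])

```text
clock: 8.15
position: [0.5324, 0.082, 0.0682]
tcp_rot: [-0.021, 0.694, 0.031, 0.719]
force: [25.5, 1.9, -4.9]
width: 0.264
```

Run:
```python
from h import *
rod,M,o=rodpose(); print(rod,o['position'],M[:,0].round(3),o['force'])
d=cap('top')
overlay(d,'l8t.png',(215,135,285,205),8,rod,((.7635,.112),.07),.05)
```

```text
((np.float64(0.5125582409701623), np.float64(0.07855285586721955)), np.float64(0.07175550146923547), np.float64(0.03486580738136862)) [0.53236339 0.08198159 0.06816581] [ 0.036  0.016 -0.999] [25.52251907  1.87759052 -4.94923938]
```

View pics/l8t.png

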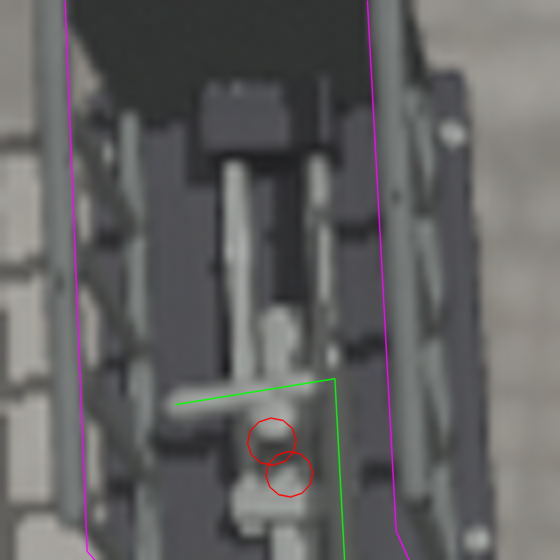

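Run:
```python
from h import *
d=cap('top');s=cap('scene');o=arm.get_obs();print(o['force'],o['position'])
for dd,b,f,fn in [(d,(232,165,272,215),14,'a9t.png'),(s,(270,165,320,215),12,'a9s.png')]:
    x0,y0,x1,y1=b; a=dd['image'][y0:y1,x0:x1,::-1].astype(float)*1.6
    cv2.imwrite('pics/'+fn,cv2.resize(np.clip(a,0,255).astype(np.uint8),None,fx=f,fy=f,interpolation=cv2.INTER_CUBIC))
for b in (.04,.045,.05):
    t=T((.7635,.112),.07); print(b,(proj(d,t((-b,0,.056)))+.5-[232,165])*14,(proj(s,t((-b,0,.056)))+.5-[270,165])*12)
```

```text
[20.93611987  0.84007879 -5.89186767] [0.53245744 0.08193628 0.06819961]
0.04 [233.68454653 283.43269535] [371.3499171  345.39631894]
0.045 [235.35559095 317.70008043] [355.42859218 357.35211226]
0.05 [237.02964479 352.0291782 ] [339.41979341 369.37359228]
```

View pics/a9t.png

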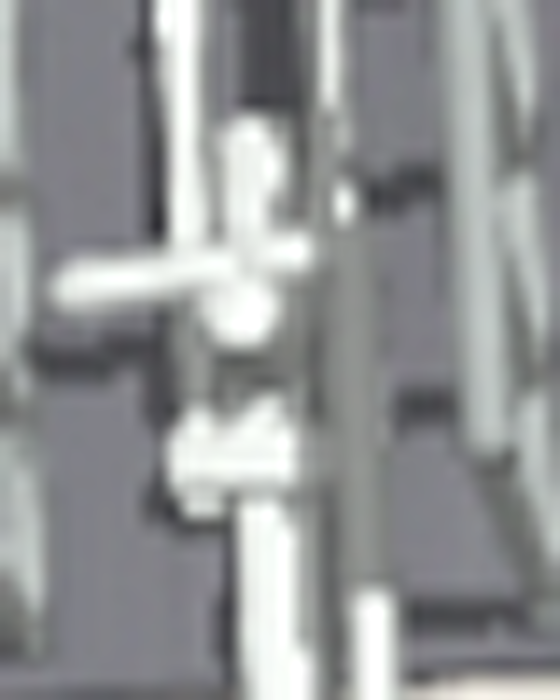

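View pics/a9s.png

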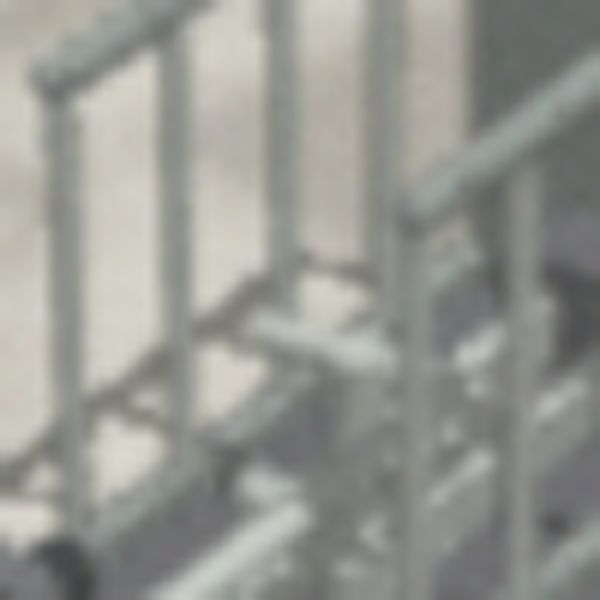

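Run:
```python
from h import *
o=arm.get_obs();print(o['force'],o['torque'],o['position'])
```

```text
[20.93611987  0.84007879 -5.89186767] [ 0.28011161 -3.92822619 -0.3036521 ] [0.53245744 0.08193628 0.06819961]
```

jog_arm(deltas=[[-0.5, -0.03, -0.1, 0, 0], [-0.5, -0.03, 0, 0, 0]])

```text
clock: 8.5
position: [0.5313, 0.083, 0.0693]
tcp_rot: [-0.019, 0.686, 0.032, 0.727]
force: [34.0, 1.9, -5.9]
width: 0.258
```

Run:
```python
from h import *
d=cap('top');s=cap('scene');o=arm.get_obs();print(o['force'],o['torque'],o['position'],o['width'])
rod,M,o=rodpose();print(rod)
for dd,b,f,fn in [(d,(232,165,272,215),14,'b9t.png'),(s,(150,150,350,300),4,'b9s.png')]:
    x0,y0,x1,y1=b; a=dd['image'][y0:y1,x0:x1,::-1].astype(float)*1.2
    cv2.imwrite('pics/'+fn,cv2.resize(np.clip(a,0,255).astype(np.uint8),None,fx=f,fy=f,interpolation=cv2.INTER_CUBIC))
```

```text
[32.16537745  0.67142481 -6.48842589] [ 0.25098136 -5.97659957 -0.64441349] [0.53132758 0.0829459  0.06948424] 0.26100161863697624
((np.float64(0.5115154153280081), np.float64(0.07955797802520428)), np.float64(0.06969507140439285), np.float64(0.03618424419483184))
```

View pics/b9t.png

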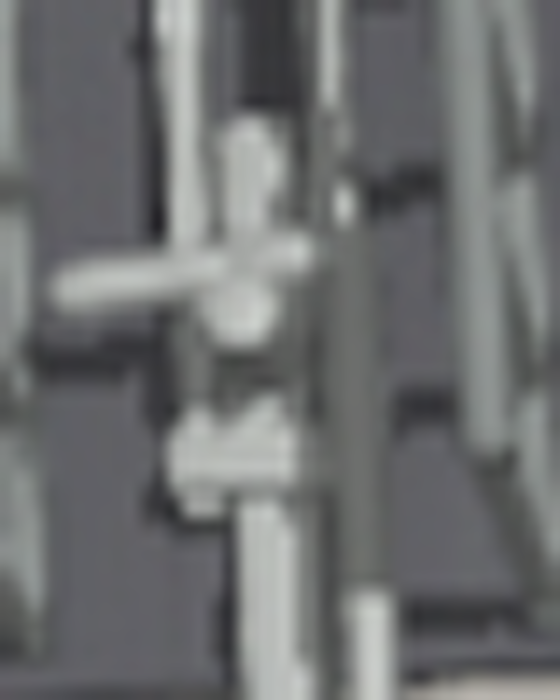

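View pics/b9s.png

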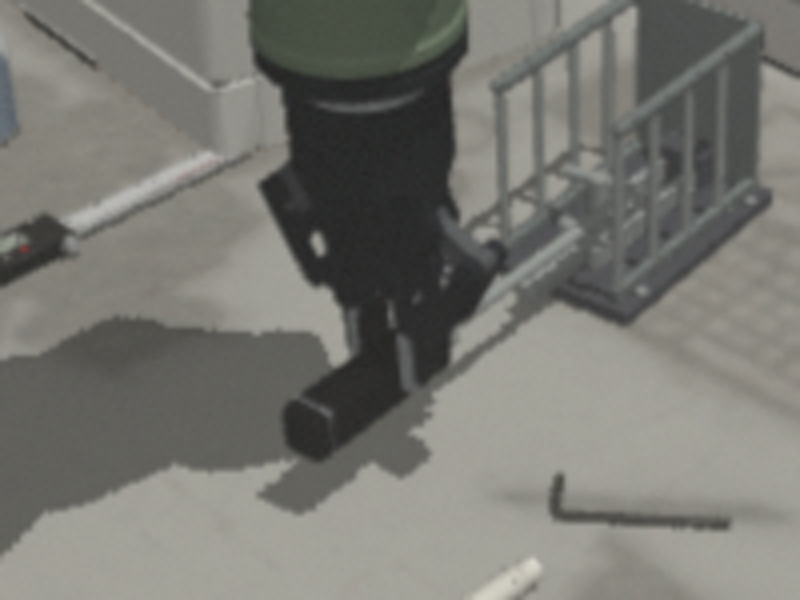

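jog_arm(deltas=[[0.6, 0.04, 0, 0, 0], [0.6, 0.04, 0, 0, 0], [0, 0, 0, 0, 0]])

```text
clock: 8.9
position: [0.5436, 0.0837, 0.0696]
tcp_rot: [-0.019, 0.686, 0.032, 0.727]
force: [-0.1, -0.2, -1.8]
width: 0.26
```

Run:
```python
from h import *
rod,M,o=rodpose(); print(rod,o['position'],M[:,0].round(3),o['force'],o['width'])
d=cap('top');s=cap('scene')
for dd,b,f,fn in [(d,(232,165,272,215),14,'c9t.png'),(s,(270,165,320,215),12,'c9s.png')]:
    x0,y0,x1,y1=b; a=dd['image'][y0:y1,x0:x1,::-1].astype(float)*1.2
    cv2.imwrite('pics/'+fn,cv2.resize(np.clip(a,0,255).astype(np.uint8),None,fx=f,fy=f,interpolation=cv2.INTER_CUBIC))
```

```text
((np.float64(0.5237599738473261), np.float64(0.08029351971181532)), np.float64(0.06959026616627266), np.float64(0.03627820958048245)) [0.5435725  0.08367936 0.06957821] [ 0.057  0.021 -0.998] [-0.05193166 -0.17162901 -1.83788536] 0.26010958964161307
```

View pics/c9t.png

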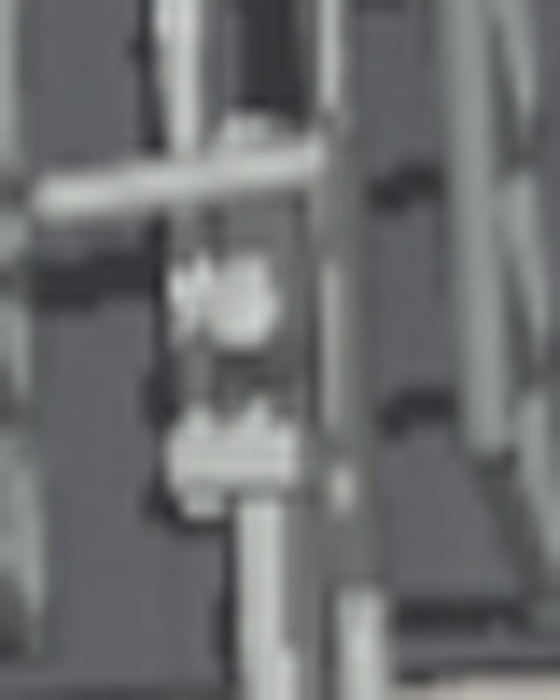

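View pics/c9s.png

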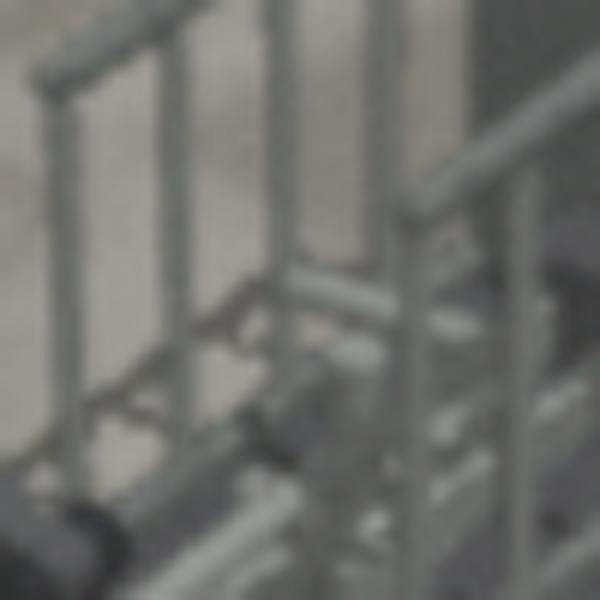

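jog_arm(deltas=[[0, 0, -0.4, 0, 0], [0, 0, -0.5, 0, 0], [-0.5, -0.035, 0, 0, 0], [-0.5, -0.035, -0.05, 0, 0], [-0.5, -0.035, -0.05, 0, 0]])

```text
clock: 9.5
position: [0.5309, 0.0837, 0.0593]
tcp_rot: [-0.017, 0.682, 0.033, 0.73]
force: [44.2, 3.3, -5.5]
width: 0.258
```

jog_arm(deltas=[[-0.4, -0.03, -0.05, 0, 0], [-0.4, -0.03, -0.05, 0, 0]])

```text
clock: 9.7
position: [0.5304, 0.0847, 0.0606]
tcp_rot: [-0.015, 0.675, 0.035, 0.737]
force: [22.5, 1.2, -5.9]
width: 0.261
```

Run:
```python
from h import *
rod,M,o=rodpose(); print(rod,o['position'],M[:,0].round(3),o['force'],o['torque'],o['width'])
d=cap('top');s=cap('scene')
for dd,b,f,fn in [(d,(232,165,272,215),14,'e9t.png'),(s,(270,165,320,215),12,'e9s.png')]:
    x0,y0,x1,y1=b; a=dd['image'][y0:y1,x0:x1,::-1].astype(float)*1.2
    cv2.imwrite('pics/'+fn,cv2.resize(np.clip(a,0,255).astype(np.uint8),None,fx=f,fy=f,interpolation=cv2.INTER_CUBIC))
```

```text
((np.float64(0.5105742053006699), np.float64(0.08135073151977634)), np.float64(0.0681994515089905), np.float64(0.027288727109252744)) [0.53039142 0.08470901 0.06058873] [ 0.086  0.031 -0.996] [22.50814299  1.24357853 -5.94674433] [ 0.1803938  -4.03362033 -0.37599162] 0.26090272834296807
```

View pics/e9t.png

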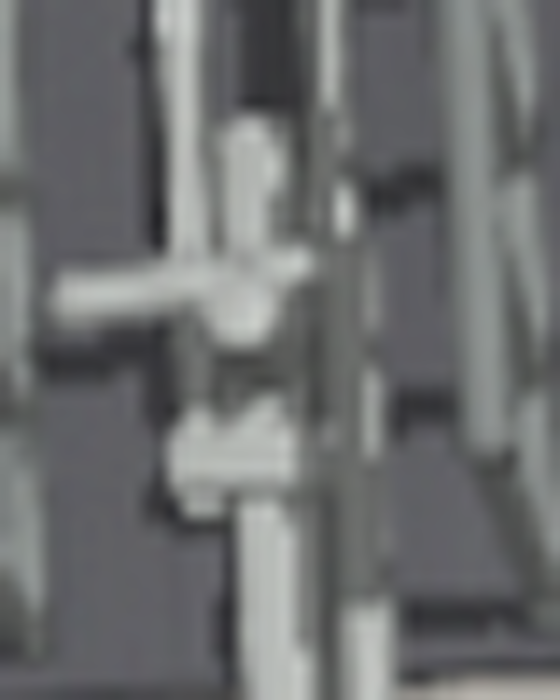

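View pics/e9s.png

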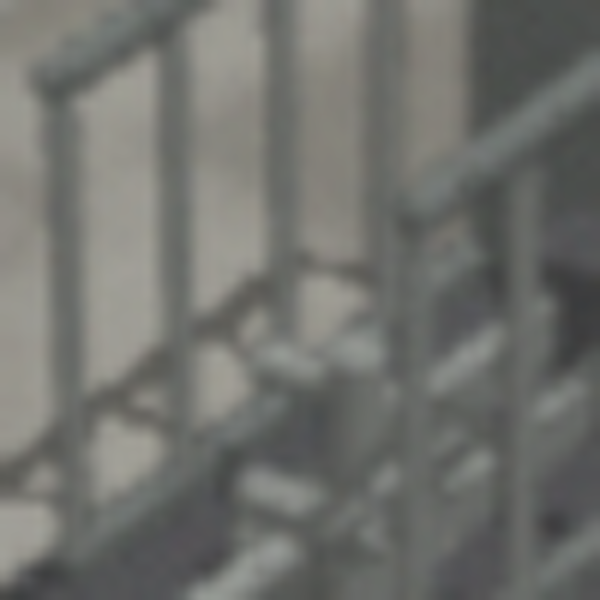

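jog_arm(deltas=[[0.7, 0.05, 0, 0, 0], [0.7, 0.05, 0, 0, 0], [0, 0, 0, 0, 0]])

```text
clock: 10.1
position: [0.5448, 0.0859, 0.061]
tcp_rot: [-0.015, 0.675, 0.035, 0.737]
force: [-0.1, -0.1, -1.5]
width: 0.261
```

jog_arm(deltas=[[0, 0, 1, 0, 0], [0, 0, 1.2, 0, 0], [0, 0, 1.2, 0, 0], [0, 0, 0, 0, 0]])

```text
clock: 10.5
position: [0.5433, 0.0858, 0.0981]
tcp_rot: [-0.015, 0.675, 0.035, 0.736]
force: [-0.1, 0.3, -1.9]
width: 0.261
```

Run:
```python
from h import *
rod,M,o=rodpose(); print(rod,o['position'],M[:,0].round(3),o['force'],o['width'])
d=cap('top');s=cap('scene')
overlay(s,'f1s.png',(150,130,350,280),4,rod,((.7635,.112),.07),.045)
overlay(d,'f1t.png',(195,115,300,240),4.8,rod,((.7635,.112),.07),.045)
```

```text
((np.float64(0.5234955973974299), np.float64(0.0823991871184887)), np.float64(0.06883369340277448), np.float64(0.0647658081610071)) [0.54331068 0.08577004 0.09806581] [ 0.085  0.03  -0.996] [-0.06970893  0.30377182 -1.92815408] 0.26114248492435077
```

View pics/f1s.png

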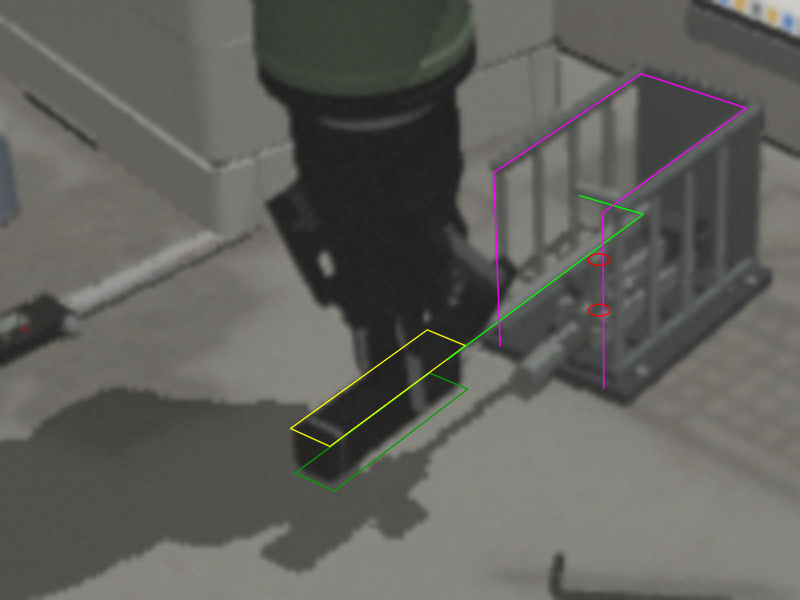

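View pics/f1t.png

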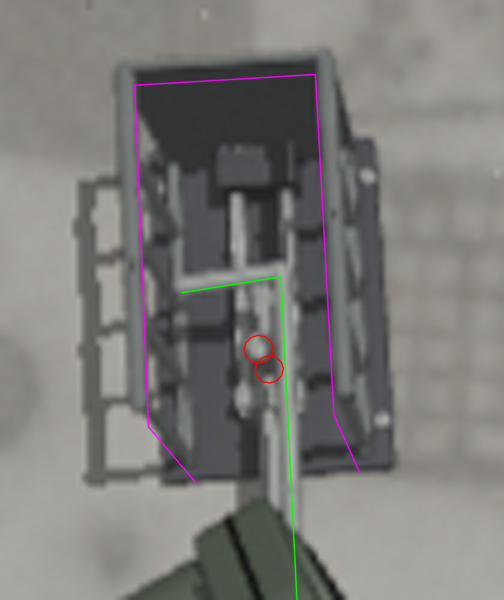

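jog_arm(deltas=[[-2, -0.15, 0, 0, 0], [-3, -0.2, 0, 0, 0], [-3, -0.2, 0, 0, 0], [-2.5, -0.2, 0, 0, 0], [0, 0, 0, 0, 0]])

```text
clock: 11.1
position: [0.4329, 0.0774, 0.0957]
tcp_rot: [-0.015, 0.677, 0.034, 0.735]
force: [1.2, -0.2, -0.9]
width: 0.259
```

jog_arm(deltas=[[0, 2.5, 0, 0, 0], [0, 2.5, 0, 0, 0], [0, 2, 0, 0, 0], [0, 0, 0, 0, 0]])

```text
clock: 11.5
position: [0.4327, 0.1498, 0.0948]
tcp_rot: [-0.015, 0.677, 0.034, 0.735]
force: [-0.5, -0.3, -1.4]
width: 0.255
```

Run:
```python
from h import *
rod,M,o=rodpose(); print(rod,o['position'],M[:,0].round(3),o['force'],o['width'])
d=cap('top');s=cap('scene')
overlay(s,'f2s.png',(150,130,350,280),4,rod)
overlay(d,'f2t.png',(195,115,300,240),4.8,None,((.7635,.112),.07),.05)
```

```text
((np.float64(0.41291483801714046), np.float64(0.14645946106240948)), np.float64(0.06633457091961738), np.float64(0.06151545199121091)) [0.43273828 0.14978078 0.09481545] [ 0.08   0.03  -0.996] [-0.48283591 -0.26064428 -1.38077871] 0.25476793148172855
```

View pics/f2s.png

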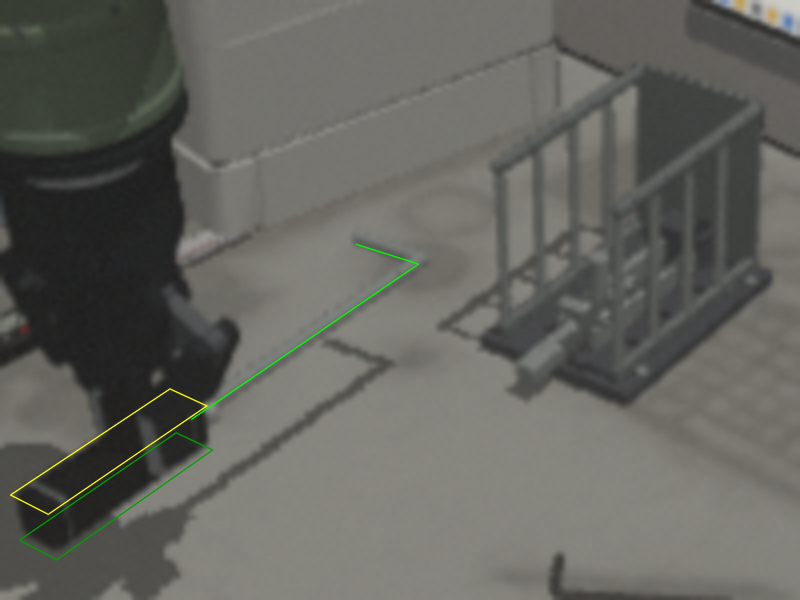

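View pics/f2t.png

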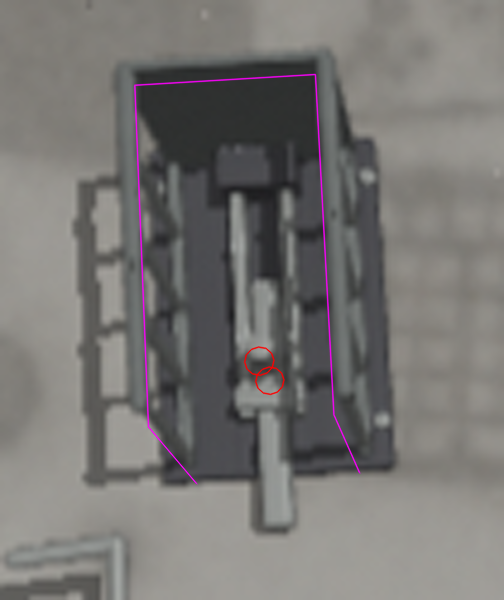

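Run:
```python
from h import *
d=cap('top')
f=lambda x,y:(195+x/4.8,115+y/4.8)
for z in (.02,.03):
  a=ray(d,f(265,424),z);b=ray(d,f(275,530),z);print(a,b,np.linalg.norm(a-b))
for z in (.056,):
  a=ray(d,f(255,244),z);b=ray(d,f(258,350),z);print(a,b,np.linalg.norm(a-b))
im0=cv2.imread('pics/top0.png'); im1=d['image'][:,:,::-1]
both=np.hstack([cv2.resize(i[150:230,230:270],None,fx=7,fy=7,interpolation=cv2.INTER_CUBIC) for i in (im0,im1)])
cv2.imwrite('pics/cmp.png',np.clip(both*1.3,0,255).astype(np.uint8))
```

```text
[0.69412234 0.10930511 0.02      ] [0.64816064 0.10405967 0.02      ] 0.04626005891306898
[0.69185203 0.10793883 0.03      ] [0.64641415 0.10275316 0.03      ] 0.045732824946528965
[0.76244876 0.11022613 0.056     ] [0.71713992 0.10795392 0.056     ] 0.04536578298037623
```

View pics/cmp.png

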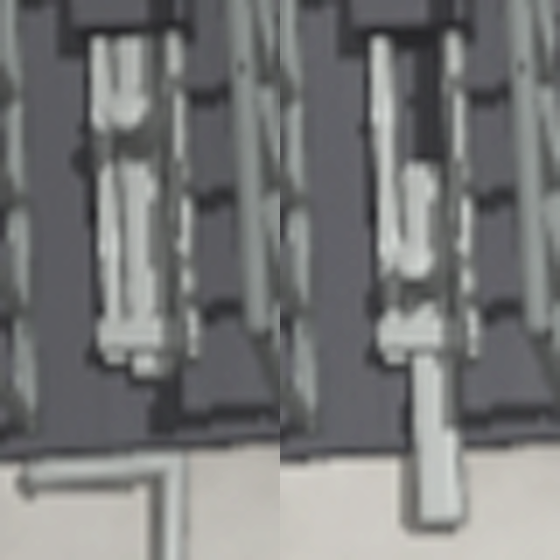

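jog_arm(deltas=[[0, 0, -1.5, 0, 0], [0, 0, -1.5, 0, 0], [0, 0, -1.2, 0, 0], [0, 0, -0.8, 0, 0], [0, 0, 0, 0, 0]])

```text
clock: 12.15
position: [0.4404, 0.1452, 0.0481]
tcp_rot: [-0.014, 0.682, 0.028, 0.731]
force: [-0.3, -0.1, -0.7]
width: 0.259
```

Run:
```python
from h import *
rod,M,o=rodpose(); print(rod,o['position'],M[:,0].round(3),o['force'],o['width'])
s=cap('scene')
overlay(s,'f3s.png',(130,150,330,300),4,None)
```

```text
((np.float64(0.4205532675706064), np.float64(0.14208396729681938)), np.float64(0.057651815345217), np.float64(0.014828946486426964)) [0.4404048  0.14523304 0.04812895] [ 0.069  0.023 -0.997] [-0.31105872 -0.09829387 -0.66423956] 0.2592415550394068
```

View pics/f3s.png

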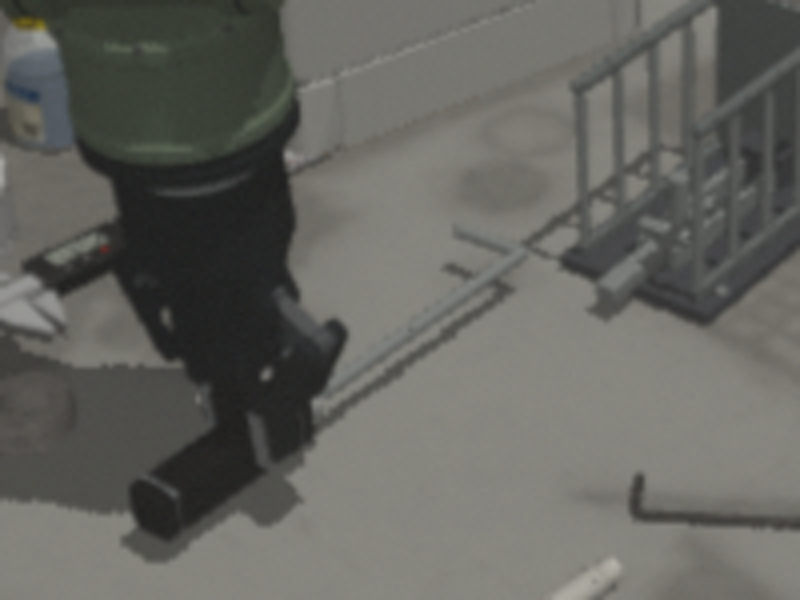

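jog_arm(deltas=[[0, 0, -0.5, 0, 0], [0, 0, -0.3, 0, 0], [0, 0, -0.2, 0, 0]])

```text
clock: 12.5
position: [0.4439, 0.1463, 0.0411]
tcp_rot: [-0.014, 0.682, 0.028, 0.73]
force: [0.7, -0.7, -1.7]
width: 0.258
```

jog_arm(deltas=[[0, 0, -0.2, 0, 0], [0, 0, 0, 0, 0]])

```text
clock: 12.7
position: [0.4446, 0.1466, 0.0394]
tcp_rot: [-0.014, 0.683, 0.028, 0.73]
force: [0.3, -0.6, -2.0]
width: 0.259
```

jog_arm(deltas=[[0, 0, -0.2, 0, 0], [0, 0, -0.15, 0, 0]])

```text
clock: 12.9
position: [0.4456, 0.1469, 0.0366]
tcp_rot: [-0.014, 0.683, 0.028, 0.73]
force: [-0.8, 0.2, -2.1]
width: 0.259
```

jog_arm(deltas=[[0, 0, -0.15, 0, 0], [0, 0, -0.1, 0, 0]])

```text
clock: 13.1
position: [0.4464, 0.1472, 0.0344]
tcp_rot: [-0.014, 0.684, 0.028, 0.729]
force: [0.0, -0.2, -1.6]
width: 0.258
```

jog_arm(deltas=[[0, 0, -0.1, 0, 0], [0, 0, -0.1, 0, 0]])

```text
clock: 13.3
position: [0.4465, 0.1473, 0.0333]
tcp_rot: [-0.014, 0.684, 0.028, 0.729]
force: [-11.2, -0.3, 47.7]
width: 0.262
```

jog_arm(deltas=[[0, 0, -0.1, 0, 0], [0, 0, -0.1, 0, 0]])

```text
clock: 13.5
position: [0.4465, 0.1473, 0.0334]
tcp_rot: [-0.015, 0.684, 0.028, 0.729]
force: [-6.3, -0.3, 29.3]
width: 0.258
```

jog_arm(deltas=[[0, 0, 0.1, 0, 0], [0, 0, 0, 0, 0.4], [0, 0, 0, 0, 0.6], [0, 0, 0, 0, 1], [0, 0, 0, 0, 1]])

```text
clock: 14.0
position: [0.4467, 0.1474, 0.0347]
tcp_rot: [-0.015, 0.684, 0.028, 0.729]
force: [-0.7, 0.1, -0.5]
width: 0.892
```

jog_arm(deltas=[[0, 0, 0, 0, 1], [0, 0, 0, 0, 1]])

```text
clock: 14.2
position: [0.4467, 0.1474, 0.0345]
tcp_rot: [-0.015, 0.684, 0.028, 0.729]
force: [0.4, -0.5, 0.8]
width: 1.003
```

jog_arm(deltas=[[0, 0, 1, 0, 1], [0, 0, 2, 0, 1], [0, 0, 4, 0, 1], [0, 0, 4, 0, 1], [0, 0, 4, 0, 1]])

```text
clock: 14.7
position: [0.4439, 0.1465, 0.1881]
tcp_rot: [-0.016, 0.686, 0.027, 0.727]
force: [-0.3, 0.0, 0.4]
width: 1.004
```

jog_arm(deltas=[[-1, 4, 2, 0, 1], [-1, 4, 0, 0, 1], [-1, 4, 0, 0, 1], [-1, 4, 0, 0, 1], [-1, 4, 0, 0, 1]])

```text
clock: 15.2
position: [0.3942, 0.3468, 0.2192]
tcp_rot: [-0.011, 0.683, 0.024, 0.73]
force: [0.7, 0.1, -0.1]
width: 1.001
```

jog_arm(deltas=[[-1, 4, 0, 0, 1], [-1, 4, 0, 0, 1], [-1, 4, 0, 0, 1], [-1, 4, 0, 0, 1], [0, 0, 0, 0, 1]])

```text
clock: 15.7
position: [0.3471, 0.5167, 0.2232]
tcp_rot: [-0.012, 0.683, 0.027, 0.73]
force: [1.1, -0.3, -0.3]
width: 1.002
```

Run:
```python
from h import *
o=arm.get_obs(); print(o['clock'],o['position'],o['force'],o['width'])
d=cap('top','end_t.png');s=cap('scene','end_s.png')
for n in ('top','scene'):
  for t in ('hook_rod','straight_rod','bolt_peg'): print(n,t,optics.spot_in(n,t)[:1])
```

```text
15.7 [0.34706656 0.51665331 0.22323433] [ 1.063935   -0.26274297 -0.26944674] 1.0019584649452968
top hook_rod [{'point': [226.9, 323.7], 'conf': 0.91}]
top straight_rod [{'point': [400.4, 323.1], 'conf': 0.94}]
top bolt_peg [{'point': [251.6, 202.9], 'conf': 0.7}]
scene hook_rod [{'point': [200.1, 262.7], 'conf': 0.68}]
scene straight_rod [{'point': [333.8, 346.8], 'conf': 0.83}]
scene bolt_peg [{'point': [290.8, 210.3], 'conf': 0.63}]
```

View pics/end_t.png

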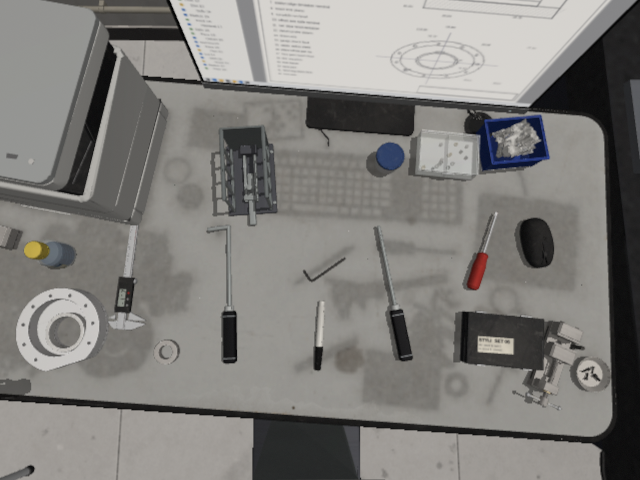

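View pics/end_s.png

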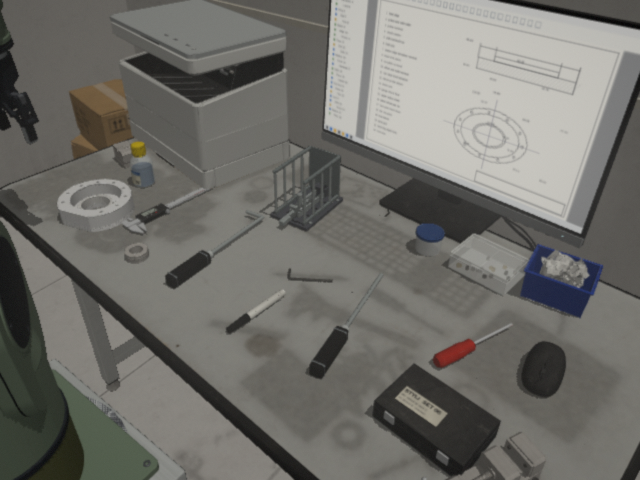

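Run:
```python
from h import *
a=cv2.imread('pics/top0.png').astype(int);b=cv2.imread('pics/end_t.png').astype(int)
print('straight rod diff',np.abs(a-b)[220:365,365:420].mean(),np.abs(a-b)[220:365,365:420].max())
d=cap('top');s=cap('scene')
g=lambda x,y:(x,y)
rod=((.438,.1462),.055,0)
rod=((.4255,.1455),.01,0)
overlay(d,'z_t.png',(195,210,300,370),3.7,rod)
overlay(s,'z_s.png',(150,160,320,300),4,rod)
```

```text
straight rod diff 0.4341065830721003 8
```

View pics/z_t.png

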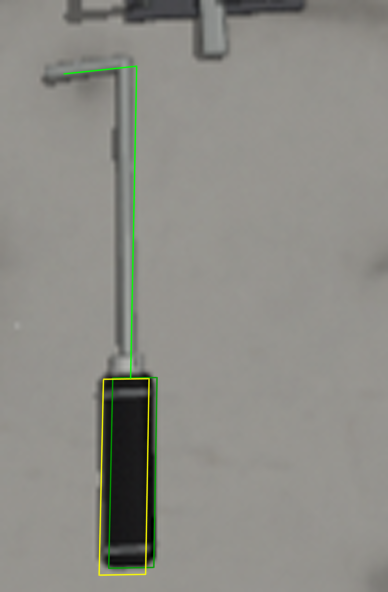

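View pics/z_s.png

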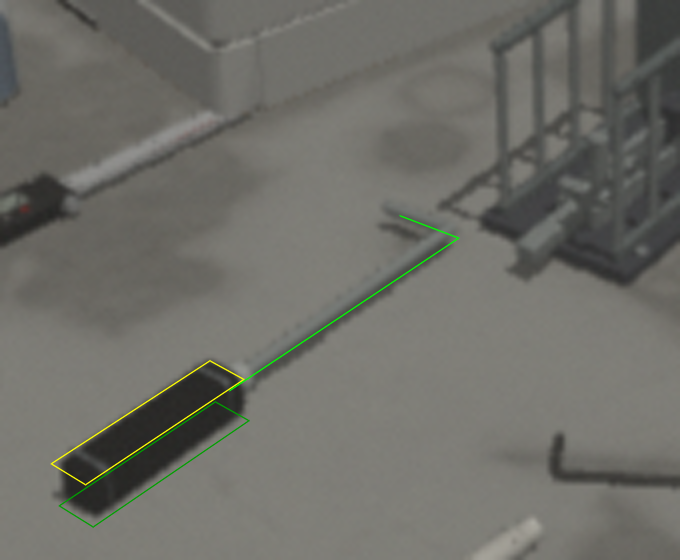

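Run:
```python
from h import *
print(arm.sign_off())
```

```text
the job is handed in; nothing more can be done
None
```

I pulled the bolt out until it would move no further, laid the hooked rod flat on the desk and let go of it. The job is handed in at about 16 s on the robot's clock. The one disagreement is the bolt's travel, which measured slightly short in the pictures.

**What I did:** I gripped the hooked rod by its handle and carried the hook in over the peg. I lowered it behind the peg and drew the bolt out, then backed the rod out. It now lies to the left of the cage, about 4 cm from where it started. The arm is clear of everything with the gripper open.

**Checks that agreed:**
- **Pull force:** it stayed near 3 N along the way, then rose sharply. A second pull reached 44 N and the peg did not move, so I take this to be the stop.
- **Bolt position:** the final pictures show the bolt sticking out of the cage front and staying there.
- **Hooked rod:** it lies flat, judging by its shadow.
- **Straight rod:** its part of the top picture is unchanged.

**Checks that disagreed or need noting:**
- **Bolt travel:** it came out at about 44–46 mm in the pictures instead of 50 mm. The same pictures show the 100 mm handle about 5% short, which explains part of the gap. I relied on the hard stop rather than the picture measurement.
- **Laying down the rod:** the wrist force briefly read 48 N as the rod met the desk. That is under the 120 N wrist limit. It is above the 40 N limit for the arm or gripper body pressing on something, but I believe only the held rod was touching the desk.

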